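Uncap the specimen lift and hold its cam lever at full lift

ROBOT

A 7-joint arm with a two-finger parallel gripper is mounted at the origin on the work surface. World frame = base frame: x ahead of the robot, y to its left, z up, the work surface at z = 0. Lengths are in mm, angles in rad, forces in N, time in s.
With the tool pointing down it reaches from about 400 to 875 mm from the base axis. Payload 6.5 kg.
Tool frame: the origin (TCP) lies at the very end of the fingers, on their centre line; the grasp point (between the pads) lies 19 mm behind it; z points along the fingers, y is the line along which they close (so a half turn about z gives the same grasp; the last joint's range is limited). The gripper opens to 88 mm and grips with 3 to 60 N. Pads are 18 mm wide; open, the fingers measure 123 mm over their backs; the gripper's body (75 mm by 187 mm) begins 45 mm behind the grasp point.
Start: joints at [-1.373, 0.536, -0.004, 1.538, 0.003, 1.067, -0.071], TCP at [169.483, 627.507, 238.716] pointing down, gripper open.
Joint ranges: [-2.7, 2.7], [-0.37, 2.16], [-1.27, 1.26], [0.24, 2.4], [-1.31, 4.45], [0.19, 1.91], [-2.76, 2.76]. Speed limits (rad/s): [2.39, 2.39, 3.14, 3.14, 3.14, 3.14, 3.14].

INTERFACE

Orientations are given as a unit quaternion [w, x, y, z].
In Python, from bench import manip, optics gives the robot as it stands. The module is installed in compiled form; this text tells all that it offers.
- The arm moves only by the shell command python3 -m inch 'ROWS'. ROWS is text: rows parted by semicolons, each of 5 numbers parted by spaces: the shift along the world's x, y, z in mm, then the turn about the world's z in rad, then the opening, from 0 (shut) to 1 (fully open). In form: dx dy dz yaw hand; .... A call has 1 to 5 rows; each row is the pose to reach, as a shift and turn from the pose commanded when the call began; what a row does not reach only later rows make up. A row lasts 1/8 s, in which the tool goes at most 62.5 mm and 10.7 degrees, less where a joint would pass 70% of its speed; a pose out of reach is approached as far as the arm can. A call with a gripper value outside its range is refused whole. The fingers move at their own pace and stop on an object; the grip force is fixed at half the most. Time passes only in rows, so rows that repeat a pose let the fingers close. It gives the time, the measured TCP pose, the force, the opening and the grip force at its end, in the units of the state.
- manip.sense(): the state, without advancing time (a new reading comes with each control period).
- optics.capture(name): name is "side" or "top"; returns the picture (480x640x3 uint8, red, green, blue); there is no depth.
- optics.camera_model(name): a dict with "vfov" (degrees; the focal length in pixels is half the picture's height over the tangent of half this angle, whatever the lens; pixels are square), "cx", "cy" (the principal point, pixels), "k1" (the pictures are not rectified: a ray, as slopes to the right and down, at radius r is drawn at 1 + k1 r^2 times it, then the intrinsics apply), "R" (3x3) and "t" (3): a world point X has camera coordinates R X + t. Camera axes: x right, y down, z forward; pixel columns grow to the right and rows downward; lengths in mm; the calibration is good to about 2 mm. A picture is of the moment at which its call begins. camera_model takes no time and is no camera call.
- manip.job_done(): hands the job in; it is judged then, once.
The state is a dict: "t": time; "joints": joint angles; "dq": joint speeds; "joint_efforts": joint torques, N m; "tool_pos": TCP position; "eef_rot": TCP orientation; "ft_force": force on the tool from outside, world axes, zero at the start; "wrist_torque": the same for the moment, N m; "opening": finger opening in mm; "gripper_force": force on a finger pad.
Only numpy, scipy, OpenCV 4.12 (cv2) and the standard library are available. Lean on these libraries where they do the work, as an engineer would, in place of code of your own. Each camera call takes 0.05 s, during which the arm holds its last target. There are 200 camera calls.

TASK

Take the loose dust cap off the top of the specimen fixture and set it down gently, same way up, on the bench clear of the fixture. Then swing the fixture's cam lever up to its highest lift point, where the lever stands straight up and the specimen is raised as far as it goes, and finish while still holding it there: the spring brings it back if you let go, and past upright the specimen sinks again. Leave the other things on the bench undisturbed.

Things in the scene. Friction and masses are not known exactly. Their poses are not given: they have to be found in the camera images.
- fixture: Specimen fixture, bolted down: steel base plate 130 x 110 x 12 mm (x, y, z), aluminium housing 88 x 88 mm, open at the front, up to 100 mm above the bench, on top a round steel barrel 53 mm across, rim 128 mm above the bench. Origin: centre of the underside, on the barrel's axis; z up; yaw within 0.5 rad of 0. The lever stands on its -y side and at rest leans to its -x
- lever_pivot (a point): Pivot of the cam lever, at (0, -70, 60) mm in the fixture frame. The shaft is horizontal along the fixture's y; the lever swings in the vertical plane y = -70 mm of the fixture
- dust_cap: Loose black plastic dust cap, 62 mm across, 18 mm high, with an upright round knob on top 22 mm across and 22 mm high (40 mm overall), about 60 g. At the start it sits on the barrel with 2 mm play, its skirt 14 mm down over the rim. Origin: centre of the skirt's lower edge (114 mm above the bench at the start, 0 when it stands on the bench); z up through the knob
- lever_grip (a point): Grip of the cam lever: at the end of its 10 mm steel rod a black round bar, 18 mm in diameter and 52 mm long, points sideways to the fixture's -y (parallel to the shaft). This point: middle of the bar, 100 mm from the shaft's axis and 35 mm beyond the swing plane. At rest it is 105 mm above the bench and 89 mm to the fixture's -x of the shaft; upright, 160 mm above the bench
- cam_lever (a joint): Lever angle, rad: 0 at rest on its stop (63 degrees short of upright, leaning to the fixture's -x), growing as the grip swings up and over to the fixture's +x; upright and at highest lift at 1.10; far stop at 1.80. A return spring always pulls it towards 0, about 2 to 3.5 N at the grip; it does not stay where it is left
- specimen_top (a point): Centre of the top of the specimen (a black round mount 32 mm across with a copper inset) in the barrel's mouth. The cam raises it: 122 mm above the bench with the lever at rest (hidden under the cap), 142 mm at highest lift (lever 1.10), only 133 mm with the lever at the far stop
- wash_bottle: Bystander: white wash bottle with a blue neck and bent spout, 60 mm across, 175 mm high; origin at the centre of its underside
- tin: Bystander: open steel tin, 84 mm across, 85 mm high; origin at the centre of its underside
- tape_reel: Bystander: yellow tape reel lying flat, 60 mm across, 18 mm high; origin at the centre of its underside
- screwdriver: Bystander: screwdriver with a yellow handle lying on the bench, about 200 mm long along its x, under 40 mm high; origin on the bench below its middle
Mind the look-alikes: they are no part of the job. There is more than one size of the dust_cap; the one meant has the size given above.

How it is judged (in metres and radians):
On the way, in this order (a step that is already met when the one before it is completed fails the run):
1. the dust cap stands on the bench, right way up, clear of the fixture and let go (height (world z) of dust_cap below 0.01 m and angle between dust_cap's own z axis and vertical below 0.2 rad and linear speed of dust_cap below 0.05 m/s and horizontal distance between dust_cap and fixture above 0.08 m and contact force between the fingers and dust_cap below 0.1 N), for 0.2 s.
2. the lever is held by the fingers at highest lift (value of joint cam_lever between 0.93 and 1.27 rad and z of specimen_top in the frame of fixture above 0.1402 m and velocity of joint cam_lever between -0.1 and 0.1 rad/s and contact force between the fingers and cam_lever above 0.5 N), for 0.3 s.
At the end, for the whole second after the job is handed in: The cap stands on the bench right way up (within 0.2 rad), over 80 mm from the fixture centre, not touched; the lever is still, within 0.17 rad of upright, the specimen within 1.5 mm of its highest point, and the fingers press on the lever with over 0.5 N (all of step 1 and all of step 2); the arm keeps its last pose, push and grip.
It fails at once if a bystander was shifted more than 30 mm or tipped over (distance of any of wash_bottle, tin, tape_reel, screwdriver from where it was at the start of the episode above 0.03 m or angle between any of wash_bottle, tin, tape_reel's own z axis and vertical above 0.4 rad).
It fails at once if the cap was dropped from more than about 20 mm (linear speed of dust_cap above 0.65 m/s and contact force between the fingers and dust_cap below 0.05 N).
It fails at once if the lever was raised with the cap still on the barrel (value of joint cam_lever above 0.5 rad and horizontal distance between dust_cap and fixture below 0.05 m).
It also fails if it takes over 51 s, if anything falls off the work surface, if the arm or the gripper's body presses on something with over 40 N, if the wrist force passes 120 N, or if a joint passes its speed limit or range.

## Working session

There is one attempt and no reset: what is moved stays moved. The work goes in short steps, Python scripts to look and compute and a shell command to move; the robot and the scene stay as the last step left them, time stands still between calls to the robot, and variables do not carry over. Pictures are saved under pics/ and viewed, at most 10 in all, crops included, and the job is handed in when it is done.

```bash
mkdir -p pics
cat > h.py <<'E'
import numpy as np, cv2
from bench import manip, optics
def K(n):
    m=optics.camera_model(n); f=240/np.tan(np.radians(m["vfov"])/2)
    return m,f
def ray(n,u,v):
    m,f=K(n); d=np.array([(u-m["cx"])/f,(v-m["cy"])/f]); s=d.copy()
    for _ in range(30): s=d/(1+m["k1"]*(s@s))
    R=np.array(m["R"]);t=np.array(m["t"])
    w=R.T@np.array([s[0],s[1],1]); return -R.T@t, w/np.linalg.norm(w)
def onplane(n,u,v,z):
    c,w=ray(n,u,v); return c+w*(z-c[2])/w[2]
def proj(n,X):
    m,f=K(n); p=np.array(m["R"])@np.array(X,float)+np.array(m["t"]); s=p[:2]/p[2]
    s=s*(1+m["k1"]*(s@s)); return np.array([m["cx"]+f*s[0],m["cy"]+f*s[1]])
def tri(a,b):
    (c1,w1),(c2,w2)=ray(*a),ray(*b)
    s=np.linalg.lstsq(np.stack([w1,-w2],1),c2-c1,rcond=None)[0]
    p,q=c1+s[0]*w1,c2+s[1]*w2; return (p+q)/2,np.linalg.norm(p-q)
def snap(n,name):
    im=optics.capture(n); cv2.imwrite(f"pics/{name}.png",im[:,:,::-1]); return im
E
python3 - <<'E'
from h import *
for n in("side","top"):
    snap(n,n+"0"); m,f=K(n); print(n,f,m["cx"],m["cy"],m["k1"],ray(n,320,240))
s=manip.sense(); print(s["t"],s["tool_pos"],s["eef_rot"],s["opening"],s["ft_force"])
E
```

```text
side 449.9721178147232 321.1668137979818 236.14144523666448 0.025071618155078614 (array([  86.47122365, -417.2726931 ,  509.71551864]), array([ 0.62362945,  0.60839294, -0.49086081]))
top 499.253498796946 319.494281824125 237.05632096348202 -0.06387986158887583 (array([482.19578485,  44.04058356, 911.2552743 ]), array([ 0.10080539,  0.00165632, -0.99490478]))
0.1 [169.36073307 627.00107456 237.96355366] [-3.80628682e-05  1.31469730e-01  9.91319900e-01 -7.50741398e-04] 88.3466396183734 [0.4523819  0.72855726 0.45946014]
```

View pics/side0.png

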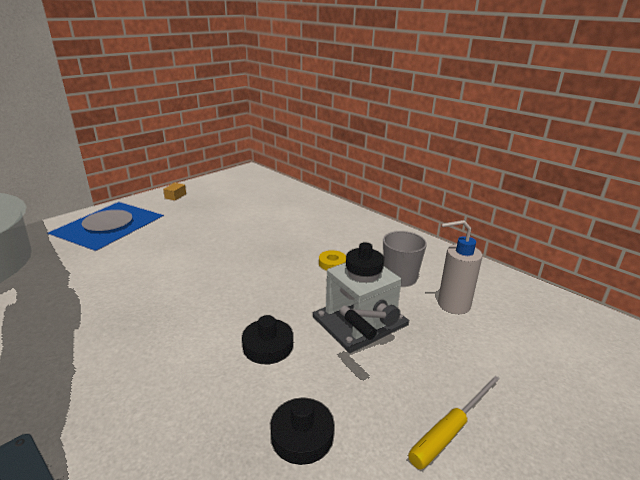

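View pics/top0.png

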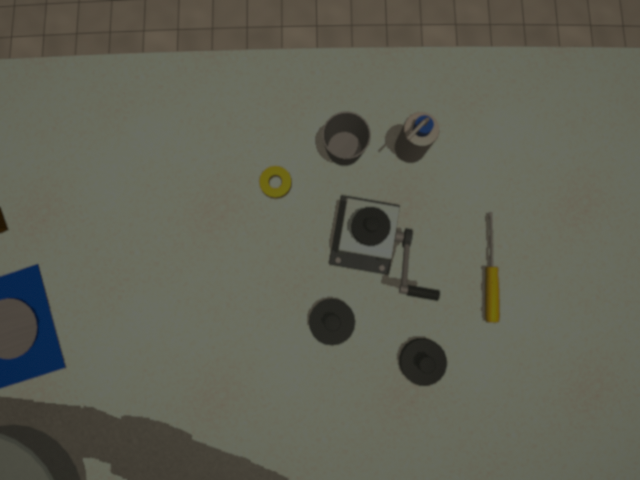

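Side view: caps at (365,260) on the barrel, and look-alikes at (267,340) and (302,430) on the bench. Top view: the same caps at (371,226), (332,321) and (423,361). The lever grip is at (423,293) top and (360,322) side. My choice is the cap on the barrel, which I'll check with sizes and a crop.

Run:
```python
from h import *
a=cv2.imread("pics/side0.png")[235:355,305:425]; b=cv2.imread("pics/top0.png")[190:310,325:445]
b=np.clip(b.astype(int)*2,0,255).astype(np.uint8)
cv2.imwrite("pics/crop.png",np.hstack([cv2.resize(x,(400,400),interpolation=cv2.INTER_CUBIC) for x in(a,b)]))
for n in("side","top"):
    im=cv2.imread(f"pics/{n}0.png"); m=(im.max(2)<(60 if n=="top" else 45)).astype(np.uint8)
    k,l,s,c=cv2.connectedComponentsWithStats(m)
    for i in range(1,k):
        if 80<s[i,4]<6000: print(n,s[i],c[i].round(1))
for u,v,r,z in((371,226,0,132),(332,321,0,18),(423,361,0,18)): print(onplane("top",u,v,z).round(), )
```

```text
side [346 243  38  33 952] [364.4 260.6]
side [334 310  74  31 595] [362.5 324.6]
side [ 242  315   51   49 1919] [267.1 340.4]
side [313 314  48  38 115] [335.5 335.4]
side [ 271  398   63   67 3381] [301.7 430.7]
top [324 113  45  41 923] [347.7 128.5]
top [394 127  35  35 581] [407.6 148.3]
top [326 149  34  16 187] [341.2 159. ]
top [ 329  196   62   79 1187] [353.2 249.4]
top [ 350  207   40   39 1202] [369.7 225.8]
top [  0 208   8  25 105] [  2.2 222.6]
top [402 229  10  19 130] [406.7 237.3]
top [407 284  33  16 331] [422.4 292.2]
top [ 14 298  25  49 144] [ 31.5 317.5]
top [ 309  298   46   47 1652] [331.3 321.3]
top [ 398  338   49   48 1773] [422.2 361.1]
top [   0  424   81   56 1980] [ 43.5 450. ]
[582. -35. 132.]
[428.  27.  18.]
[ 355. -132.   18.]
```

View pics/crop.png

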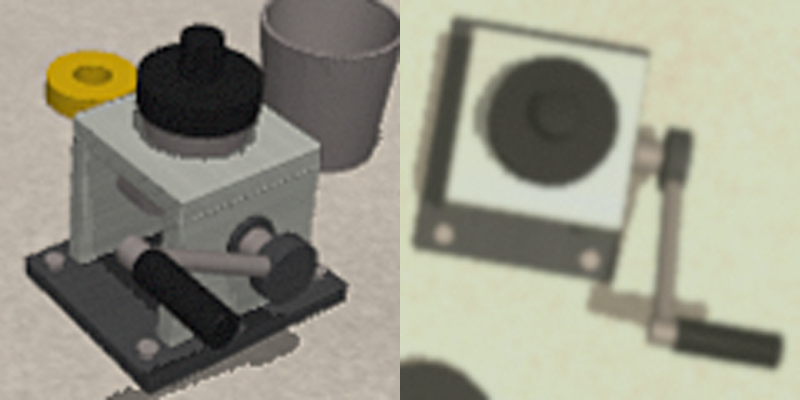

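The crop shows the small cap with its knob on the barrel (knob top at about (366,246) side and (371,224) top). The grip bar's middle is at (361,325) side and (423.4,292.6) top.

Run:
```python
from h import *
print("knob",tri(("side",365.9,245.8),("top",370.9,223.9)))
g,e=tri(("side",361.1,325),("top",423.4,292.6)); print("grip",g,e)
a=onplane("top",325+276*.3,190+333*.3,105);b=onplane("top",325+380*.3,190+350*.3,105);d=b-a
print("len",np.linalg.norm(d),"yaw bar",np.arctan2(d[0],-d[1]))
# housing top right edge and top edge corners (crop px)
p=[onplane("top",325+x*.3,190+y*.3,100) for x,y in((649,52),(617,230),(445,203))]
p=[onplane("top",325+(x-400)*.3,190+y*.3,100) for x,y in((649,52),(617,230),(445,203))]
e1=p[0]-p[1];e2=p[2]-p[1];print("housing",np.linalg.norm(e1),np.arctan2(e1[1],e1[0]),np.linalg.norm(e2),np.arctan2(-e2[0],e2[1]))
for u,v,r,z in((370,225.8,19.7,132),(331.3,321.3,23.3,18),(422.2,361.1,24.3,18)): print("diam",np.linalg.norm(onplane("top",u-r,v,z)-onplane("top",u+r,v,z)))
yaw=-.165; c,s=np.cos(yaw),np.sin(yaw); k=tri(("side",365.9,245.8),("top",370.9,223.9))[0]
f=lambda x,y,z:np.array([k[0]+c*x-s*y,k[1]+s*x+c*y,z])
print("pred grip rest",f(-89,-105,105),"up",f(0,-105,160))
for n,z,pp in(("tape",18,(275,182)),("sd",20,(492,290)),("sdtip",10,(489,213))): print(n,onplane("top",*pp,z).round())
print(onplane("top",345,140,40).round(),onplane("top",420,128,160).round())
```

```text
knob (array([583.51300643, -34.050261  , 149.63555599]), np.float64(1.6718098271178912))
grip [ 476.02120256 -120.18345843  102.38043863] 0.18890380324918432
len 50.975587234056746 yaw bar -0.1804818202245204
housing 89.69925237645774 -0.20939814961210426 85.01400743141696 -0.17338144382816886
diam 62.07622348481574
diam 82.51635759988866
diam 86.07774461521709
pred grip rest [ 478.47527805 -123.00573085  105.        ] up [ 566.26651167 -137.62418831  160.        ]
tape [680. 126.  18.]
sd [ 477. -260.   20.]
sdtip [ 618. -266.   10.]
[750.  -2.  40.] [ 731. -113.  160.]
```

Cap on the barrel measures 62 mm and the two look-alikes 83 and 86 mm, so the choice stands. Fixture yaw is about -0.18. I'm heading above the knob and turning so the fingers close along the fixture's x.

```bash
python3 -m inch '30 -48 0 -0.17 1; 60 -96 0 -0.34 1; 90 -144 0 -0.51 1; 120 -192 0 -0.68 1; 150 -240 0 -0.85 1'; python3 -m inch '30 -48 0 -0.17 1; 60 -96 0 -0.34 1; 90 -144 0 -0.51 1; 120 -192 0 -0.64 1; 150 -240 0 -0.64 1'
```

```text
t: 0.72
tool_pos: [320.1, 385.7, 238.6]
eef_rot: [-0.0, 0.531, 0.847, -0.0]
ft_force: [1.3, 0.5, 0.2]
opening: 88.2
gripper_force: 0.0
t: 1.35
tool_pos: [470.0, 146.0, 238.7]
eef_rot: [-0.0, 0.769, 0.639, -0.0]
ft_force: [1.6, 1.2, -0.5]
opening: 87.8
gripper_force: 0.0
```

```bash
python3 -m inch '28 -46 0 0 1; 56 -92 0 0 1; 84 -138 0 0 1; 113 -181 0 0 1; 113 -181 -30 0 0.6'
python3 - <<'E'
from h import *
im=snap("side","side1"); im2=snap("top","top1"); s=manip.sense(); print(s["tool_pos"],s["eef_rot"],proj("side",s["tool_pos"]))
b=np.clip(im2[120:360,220:540].astype(int)*2,0,255).astype(np.uint8)
cv2.imwrite("pics/c1.png",np.hstack([cv2.resize(im[150:350,265:465],(400,400)),cv2.resize(b[20:220,50:250],(400,400))])[:,:,::-1])
E
```

```text
t: 1.98
tool_pos: [585.3, -38.7, 210.1]
eef_rot: [0.003, 0.771, 0.637, 0.001]
ft_force: [0.3, 0.9, -1.1]
opening: 80.5
gripper_force: 0.0
[580.42416965 -34.02115657 205.82031049] [-0.00169722  0.76919153  0.63901168 -0.00236431] [366.57894649 214.88615268]
```

View pics/c1.png

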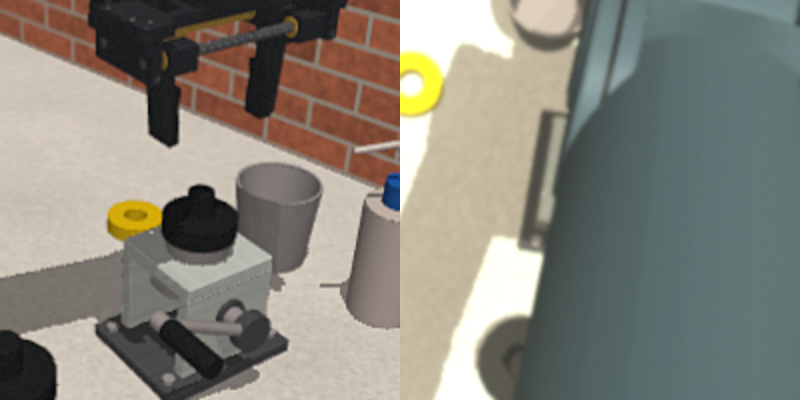

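The view shows the open fingers straddling the knob: tips at about (346,222) and (396,207) in side pixels, knob at (366,246). Down and close.

```bash
python3 -m inch '0 0 -40 0 0.6; 0 0 -62 0 0.6; 0 0 -73 0 0.6; 0 0 -73 0 0.6; 0 0 -73 0 0.4'; python3 -m inch '0 0 0 0 0.2; 0 0 0 0 0; 0 0 0 0 0; 0 0 0 0 0; 0 0 0 0 0'
```

```text
t: 2.7
tool_pos: [583.2, -33.3, 136.9]
eef_rot: [0.0, 0.769, 0.64, 0.001]
ft_force: [0.6, -0.3, -0.5]
opening: 44.8
gripper_force: 0.0
t: 3.32
tool_pos: [582.7, -33.5, 136.1]
eef_rot: [0.0, 0.769, 0.64, 0.0]
ft_force: [-1.0, 1.0, 5.9]
opening: 20.9
gripper_force: 30.0
```

```bash
python3 -m inch '0 0 10 0 0; 0 0 25 0 0; 0 0 45 0 0; 0 0 60 0 0; 0 0 60 0 0'
python3 - <<'E'
from h import *
im=snap("side","side2"); print(manip.sense()["ft_force"],manip.sense()["opening"])
cv2.imwrite("pics/c2.png",cv2.resize(im[150:350,265:465],(400,400))[:,:,::-1])
E
```

```text
t: 3.95
tool_pos: [583.2, -33.6, 197.1]
eef_rot: [0.001, 0.769, 0.64, 0.001]
ft_force: [-0.3, 0.6, -1.0]
opening: 21.0
gripper_force: 30.0
[-0.62909427  0.35403018 -0.96529071] 21.055442488627012
```

View pics/c2.png

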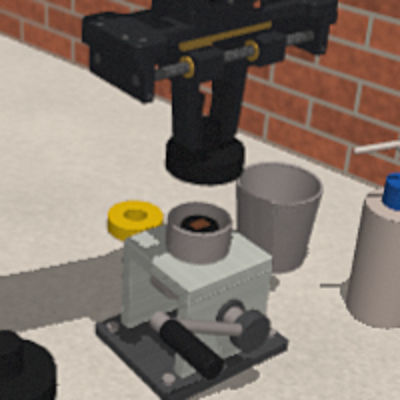

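The cap is held upright and clear of the barrel (crop (205,160)), with the specimen visible below it. Carrying it to the free bench on the +y side.

```bash
python3 -m inch '-8 25 0 0 0; -22 70 0 0 0; -36 115 0 0 0; -43 138 0 0 0; -43 138 0 0 0'; python3 -m inch '0 0 -45 0 0; 0 0 -90 0 0; 0 0 -130 0 0; 0 0 -160 0 0; 0 0 -165 0 0'; python3 -m inch '0 0 -3 0 0; 0 0 -5 0 0; 0 0 -7 0 0; 0 0 -7 0 0'
```

```text
t: 4.62
tool_pos: [538.4, 106.6, 194.9]
eef_rot: [-0.001, 0.767, 0.641, -0.001]
ft_force: [-0.3, -0.3, -0.7]
opening: 21.4
gripper_force: 30.0
t: 5.25
tool_pos: [538.2, 102.2, 28.8]
eef_rot: [-0.0, 0.769, 0.639, -0.002]
ft_force: [0.3, -0.3, 0.4]
opening: 21.3
gripper_force: 30.0
t: 5.75
tool_pos: [539.7, 104.7, 24.1]
eef_rot: [0.0, 0.769, 0.64, 0.0]
ft_force: [0.0, 0.4, -0.6]
opening: 21.2
gripper_force: 30.0
```

```bash
python3 -m inch '0 0 -1 0 0; 0 0 -2 0 0; 0 0 -2 0 0'; python3 -m inch '0 0 -1 0 0; 0 0 -2 0 0; 0 0 -2 0 0'
```

```text
t: 6.12
tool_pos: [539.6, 104.6, 22.1]
eef_rot: [-0.0, 0.769, 0.64, 0.0]
ft_force: [-2.3, 0.1, 5.3]
opening: 21.4
gripper_force: 30.0
t: 6.5
tool_pos: [539.6, 104.6, 21.9]
eef_rot: [-0.001, 0.769, 0.639, 0.0]
ft_force: [-9.2, 0.5, 28.2]
opening: 20.9
gripper_force: 30.0
```

```bash
python3 -m inch '0 0 2 0 0; 0 0 2 0 0.3; 0 0 2 0 0.6; 0 0 2 0 0.6; 0 0 2 0 0.6'; python3 -m inch '0 0 25 0 0.6; 0 0 80 0 0.6; 0 0 140 0 0.6; 0 0 190 0 0.6; 0 0 190 0 0.6'
```

```text
t: 7.12
tool_pos: [539.4, 104.5, 21.5]
eef_rot: [-0.0, 0.769, 0.64, -0.0]
ft_force: [0.0, 0.5, 0.2]
opening: 52.3
gripper_force: 0.0
t: 7.75
tool_pos: [542.0, 104.9, 215.4]
eef_rot: [0.001, 0.769, 0.639, 0.004]
ft_force: [0.2, -0.1, 0.1]
opening: 52.9
gripper_force: 0.0
```

```bash
python3 -m inch '-15 -56 0 0 0.7; -31 -113 0 0 0.7; -47 -169 0 0 0.7; -62 -225 0 0 0.7; -62 -225 -40 0 0.7'
python3 - <<'E'
from h import *
im=snap("side","side3"); im2=snap("top","top3"); s=manip.sense(); print(s["tool_pos"],s["eef_rot"],proj("side",s["tool_pos"]))
cv2.imwrite("pics/c3.png",np.hstack([cv2.resize(im[180:380,265:465],(400,400)),cv2.resize(np.clip(im2[140:340,250:450].astype(int)*2,0,255).astype(np.uint8),(400,400))])[:,:,::-1])
E
```

```text
t: 8.38
tool_pos: [477.5, -125.6, 172.6]
eef_rot: [0.002, 0.771, 0.637, 0.001]
ft_force: [0.9, 0.9, -0.1]
opening: 61.8
gripper_force: 0.0
[ 474.05057085 -120.56310848  168.2571023 ] [-0.00263803  0.76939105  0.63876675 -0.00273732] [363.46003566 286.5300248 ]
```

View pics/c3.png

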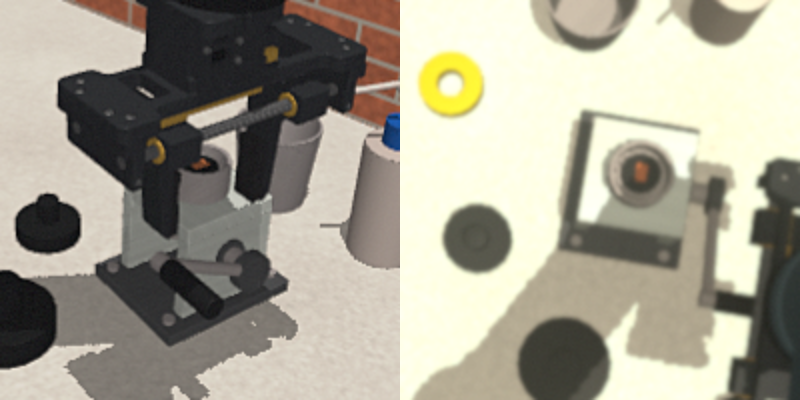

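The cap stands upright on the bench (side (289,293), top (488-200=288.5,259)). The fingers straddle the grip bar, so I'm lowering onto it.

```bash
python3 -m inch '0 0 -40 0 0.7; 0 0 -70 0 0.7; 0 0 -86 0 0.7; 0 0 -86 0 0.7; 0 0 -86 0 0.4'; python3 -m inch '0 0 0 0 0.2; 0 0 0 0 0.1; 0 0 0 0 0; 0 0 0 0 0; 0 0 0 0 0'
```

```text
t: 9.1
tool_pos: [478.3, -120.5, 86.7]
eef_rot: [0.0, 0.769, 0.64, 0.0]
ft_force: [0.2, 0.2, 0.3]
opening: 53.5
gripper_force: 0.0
t: 9.72
tool_pos: [475.5, -120.1, 85.5]
eef_rot: [-0.002, 0.769, 0.639, -0.001]
ft_force: [-5.2, 1.0, 6.0]
opening: 16.8
gripper_force: 29.0
```

```bash
python3 -m inch '4 -1 7 0 0; 9 -1.6 15 0 0; 14 -2.5 22 0 0; 21 -3.7 28 0 0; 21 -3.7 28 0 0'; python3 -m inch '13.4 -2.5 10.5 0 0; 20 -4 15 0 0; 28.4 -5.3 18.7 0 0; 28.4 -5.3 18.7 0 0'
```

```text
t: 10.35
tool_pos: [500.8, -124.9, 114.4]
eef_rot: [0.002, 0.769, 0.64, 0.001]
ft_force: [4.6, -2.9, -15.1]
opening: 15.3
gripper_force: 30.8
t: 10.85
tool_pos: [526.5, -129.8, 132.2]
eef_rot: [-0.0, 0.769, 0.639, -0.001]
ft_force: [-1.4, -2.9, -14.0]
opening: 16.1
gripper_force: 30.8
```

```bash
python3 -m inch '8 -1.5 3 0 0; 16.5 -3 5.3 0 0; 25 -4.5 6.8 0 0; 33.6 -6 7.8 0 0; 33.6 -6 7.8 0 0'; python3 -m inch '5 -1 0 0 0; 5 -1 0 0 0; 5 -1 0 0 0'
python3 - <<'E'
from h import *
im=snap("side","side4"); im2=snap("top","top4"); s=manip.sense(); print(s["tool_pos"],s["eef_rot"],s["ft_force"])
cv2.imwrite("pics/c4.png",np.hstack([cv2.resize(im[180:380,265:465],(400,400)),cv2.resize(np.clip(im2[140:340,250:450].astype(int)*2,0,255).astype(np.uint8),(400,400))])[:,:,::-1])
E
```

```text
t: 11.48
tool_pos: [559.6, -136.0, 140.5]
eef_rot: [-0.001, 0.769, 0.639, -0.001]
ft_force: [-6.3, -1.7, -6.2]
opening: 16.6
gripper_force: 30.1
t: 11.85
tool_pos: [563.8, -136.8, 140.2]
eef_rot: [-0.001, 0.769, 0.639, -0.001]
ft_force: [-6.8, -2.3, -7.5]
opening: 16.3
gripper_force: 30.2
[ 563.75047836 -136.81287538  140.25193636] [-0.0014168   0.76899403  0.63925336 -0.00114992] [-6.68947433 -1.47915547 -8.84526116]
```

View pics/c4.png

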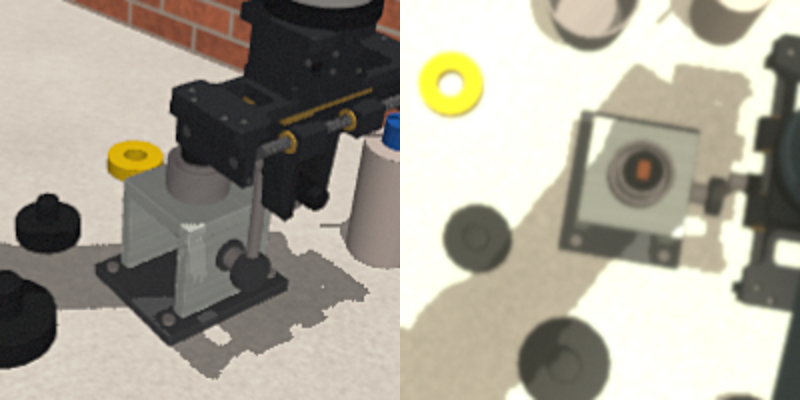

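The specimen is raised and the rod looks about upright, running from crop (253,255) to (258,160). I'll measure its angle by casting the rod's pixels onto the swing plane.

Run:
```python
from h import *
im=cv2.imread("pics/side4.png").astype(int); yaw=-.18; c,s=np.cos(yaw),np.sin(yaw)
n=np.array([-s,c,0]); o=np.array([583.2,-34,0])
pts=[]
for v in range(264,298,3):
    r=im[v,383:405].mean(1); print(v,r.astype(int))
def pl(u,v,q=-75):
    C,w=ray("side",u,v); p=C+w*((q-(C-o)@n)/(w@n)); return np.array([(p-o)@np.array([c,s,0]),p[2]])
print(pl(394,260),pl(391.5,307.5))
for t in(-.17,0,.17): print(t,[proj("side",o+np.array([c,s,0])*r*np.sin(t)-70*n+np.array([0,0,60+r*np.cos(t)])).round(1) for r in(20,45,80)])
```

```text
264 [35 29 30 28 29 34 37 41 35 62 85 85 78 27 35 26 28 30 26 26 28 31]
267 [32 25 31 33 35 36 33 31 48 81 85 99 96 37 25 32 29 29 29 26 33 27]
270 [ 29  28  33  36  37  52  67  49  54  85  91 102  99  40  27  30  27  29
  26  28  30  30]
273 [112  81  50  34  57  78  89  96 111  81  93 103 100  37  25  29  30  32
  33  29  28  31]
276 [111 108 110 110 113 112 112 112  91  84  95 105  99  22  28  30  29  32
  33  33  32  31]
279 [113 109 111 110 112 110 111 107  83  88  99 108  94  14  28  31  28  31
  30  27  28  32]
282 [110 112 112 111 109 113 118 117  84  88 102 108 103  42  19  24  28  28
  33  31  30  27]
285 [121 133 132 125 123 128 126 102  80  94 101 106 100  99 120 138  87  46
  22  20  26  30]
288 [125 122 122 123 125 127 118  76  88  98 104 103  99  99 123 119 121 165
 221 211 174 109]
291 [118 126 118 119 120 124 116  79  93  99 107 103  95  98 124 117 127 182
 200 197 201 205]
294 [120 121 122 122 122 118  97  84  95 104 105  98  97 110 117 120 161 216
 208 208 207 208]
297 [121 120 119 117 120 114  81  89  99 105 103 100 105 125 125 122 112 118
 118 115 115 112]
[ -9.71006176 165.69958247] [-3.07507855 76.58846129]
-0.17 [array([389.3, 304.3]), array([388.8, 292.3]), array([388. , 274.6])]
0 [array([391. , 303.4]), array([392.5, 290.3]), array([394.8, 271.2])]
0.17 [array([392.6, 302.8]), array([396.1, 289.1]), array([401.3, 269.2])]
```

The rod is about 0.05 rad short of upright, so I'm nudging it 4 mm further.

```bash
python3 -m inch '2 0 0 0 0; 4 -1 0 0 0; 4 -1 0 0 0; 4 -1 0 0 0; 4 -1 0 0 0'; python3 -m inch '0 0 0 0 0; 0 0 0 0 0; 0 0 0 0 0; 0 0 0 0 0'
python3 - <<'E'
from h import *
snap("side","side5"); im=cv2.imread("pics/side5.png").astype(int)
for v in range(264,300,6): print(v,im[v,383:405].mean(1).astype(int))
E
```

```text
t: 12.58
tool_pos: [567.6, -137.6, 140.2]
eef_rot: [-0.002, 0.769, 0.639, -0.001]
ft_force: [-6.7, -0.9, -7.6]
opening: 16.6
gripper_force: 30.3
t: 13.08
tool_pos: [567.6, -137.6, 140.2]
eef_rot: [-0.002, 0.769, 0.639, -0.001]
ft_force: [-6.9, -0.9, -8.0]
opening: 16.6
gripper_force: 30.3
264 [27 35 25 28 31 30 33 40 35 37 33 52 80 80 65 19 29 32 30 29 31 25]
270 [ 96  72  38  23  24  34  35  43  52  36  42  74  95 104 101  39  27  32
  26  33  26  31]
276 [109 110 110 111 111 112 113 113 113 108  80  91  98 109 102  22  30  31
  34  29  27  30]
282 [110 111 113 113 110 113 116 123 122  80  91 101 106 106 102  69  55  15
  25  29  29  31]
288 [125 121 122 122 124 124 125 114  79  89  99 104 104  99  99 123 123 163
 215 210 208 212]
294 [123 120 121 121 121 123 114  80  92  98 105 105 100 105 122 122 153 197
 193 194 190 195]
```

```bash
python3 -c "
from bench import manip
print(manip.job_done())"
```

```text
the job is handed in; nothing more can be done
None
```

The job is handed in, with no verdict returned: the cap stands upright on the bench clear of the fixture, and the gripper holds the lever upright to within my image measurement (about 0.05 rad).

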